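# Load the inspection risers and pin the flange

### The arm

A 7-joint arm with a two-finger parallel gripper is mounted at the origin on the work surface. World frame = base frame: x ahead of the robot, y to its left, z up, the work surface at z = 0. Lengths are in m, angles in rad, forces in N, time in s.
With the tool pointing down it reaches from about 0.425 to 0.925 m from the base axis. Payload 6.8 kg.
Tool frame: the origin (TCP) lies midway between the tips of the shut fingers; the grasp point (between the pads) lies 19 mm behind it; z points along the fingers, y is the direction in which the jaws open and shut (so a half turn about z gives the same grasp; the last joint's range is limited). The gripper opens to 85 mm and grips with 20 to 120 N. Pads are 22 mm wide; open, the fingers measure 114 mm over their backs; the gripper's body (76 mm by 85 mm) begins 54 mm behind the grasp point. The pads swing forward as they close: fully open they stand 13 mm farther back than shut.
Start: joints at [1.016, 0.477, 0.022, 1.555, -0.011, 1.109, -0.083], TCP at [0.292, -0.609, 0.231] pointing down, gripper open.
Joint ranges: [-2.96, 2.96], [-0.34, 2.1], [-1.41, 1.46], [0.24, 2.44], [-1.37, 4.51], [0.17, 1.92], [-2.96, 2.96]. Speed limits (rad/s): [2.39, 2.39, 3.14, 3.14, 3.14, 3.14, 3.14].

### API

Orientations are given as a unit quaternion [w, x, y, z].
In Python, from station import readout, eyes, ticket gives the robot as it stands. The module is installed in compiled form; this text tells all that it offers.
- The arm moves only by the shell command python3 -m crank 'ROWS' [FORCE]. ROWS is JSON, a list of rows, each an object of numbers: "jaw": the opening in per cent of the stroke, from 0 (shut) to 100 (fully open); "x", "y", "z": the shift along the tool's x, y, z in mm; "ax", "ay", "az": the turn, a rotation vector about the tool's x, y, z in degrees. In form: [{"jaw": .., "x": .., "y": .., "z": .., "ax": .., "ay": .., "az": ..}, ...]. A call has 1 to 12 rows; each row shifts and turns the commanded pose from where the row before left it, along the tool's axes as they then stand; what a row does not reach is not made up. A row lasts 1/8 s, in which the tool goes at most 62.5 mm and 10.7 degrees, less where a joint would pass 70% of its speed; a pose out of reach is approached as far as the arm can. A call with a gripper value outside its range is refused whole. The fingers move at their own pace and stop on an object; FORCE is the grip in N (left out, the last holds). Time passes only in rows, so rows that do not move let the fingers close. It gives the time, the measured TCP pose, the force and the opening at its end, in the units of the state.
- readout.get_obs(): the state, without advancing time (a new reading comes with each control period).
- eyes.read_camera(name): name is "scene" or "top" or "wrist"; returns (picture, depth): 420x560x3 uint8, red, green, blue; 420x560 float32, m along the optical axis (not along the pixel's ray), 0 where there is no reading.
- eyes.calibration(name): a dict with "fx", "fy", "cx", "cy" (pixels), "R" (3x3) and "t" (3): a world point X has camera coordinates R X + t. Camera axes: x right, y down, z forward; pixel columns grow to the right and rows downward; lengths in m; the calibration is good to about 2 mm. A picture is of the moment at which its call begins: read the wrist's pose just before it. calibration takes no time and is no camera call; for the wrist camera it gives the pose at the moment of the call.
- ticket.hand_in(): hands the job in, once; it reports no verdict.
The state is a dict: "t": time; "q": joint angles; "joint_vel": joint speeds; "joint_torque": joint torques, N m; "eef_pos": TCP position; "tool_rot": TCP orientation; "contact_force": force on the tool from outside, world axes, zero at the start; "torque": the same for the moment, N m; "gripper_width": opening from 0.0 (shut) to 1.0 (fully open).
Only numpy, scipy, OpenCV 4.12 (cv2) and the standard library are available. Lean on these libraries where they do the work, as an engineer would, in place of code of your own. Each camera call takes 0.05 s, during which the arm holds its last target. There are 200 camera calls.

### The job

Load the measuring table: set each of the three machined parts flat and centred on the white riser block whose painted outline has its shape: the round flange on the circle, the oblong block lying lengthwise along the rectangle, the hexagonal part on the hexagon. With the flange on its riser, take the red-knobbed pin from its grey stand and push it down through the flange's bore into the hole of the riser below, until its collar sits on the flange. Put the three parts down gently, never dropped, and do not disturb the reference ball, the joystick pendant or the angle plate.

Things in the scene. Friction and masses are not known exactly. Their poses are not given: they have to be found in the camera images.
- flange: bright steel round flange (thick ring), outer diameter 58 mm, 18 mm high, through bore 20 mm in its middle, about 0.3 kg; lies flat on the table; origin at the centre of its underside, z up along the bore. Belongs on riser_round.
- block: grey aluminium oblong block with three black holes drawn on its top, 70 mm (its x) by 38 mm (its y), 30 mm high, about 0.2 kg; origin at the centre of its underside, z up. Belongs on riser_rect with its x along the rectangle's long side (either way round).
- hexnut: brass hexagonal part, 46 mm across flats (53 mm across corners), 30 mm high, about 0.3 kg; one pair of flats faces along its +x and -x (the other pairs 60 degrees on); origin at the centre of its underside, z up. Belongs on riser_hex; any turn about z will do.
- pin: steel pin, red knob, 90 g; z up, origin on its axis under the collar. Below: shank 14 mm dia, 36 mm long, last 10 mm tapering to 6 mm. Above: collar 32 mm dia, 4 mm thick, then knob 22 mm dia, 30 mm high, to grip. Starts hanging by its collar, loose, in a hole in a fixed grey stand 50 x 50 x 42 mm high; lifts straight out. Its taper draws the flange into line; when home its origin is at z 50 mm.
- riser_round: white square riser block fixed to the table, 90 x 90 x 32 mm high, flat top without a rim, origin at the centre of its underside, z up, x and y square to its sides; on its top a 5 mm wide painted outline, centred, a blue circle 68 mm across, for the flange. In the middle a vertical round hole 20 mm in diameter, 26 mm deep, for the pin.
- riser_rect: white square riser block fixed to the table, 90 x 90 x 32 mm high, flat top without a rim, origin at the centre of its underside, z up, x and y square to its sides; on its top a 5 mm wide painted outline, centred, a green rectangle 78 mm (along its x) by 46 mm (along its y), for the oblong block.
- riser_hex: white square riser block fixed to the table, 90 x 90 x 32 mm high, flat top without a rim, origin at the centre of its underside, z up, x and y square to its sides; on its top a 5 mm wide painted outline, centred, an orange hexagon 54 mm across flats (a pair of flats across its x), for the brass part.
- refball: bystander: white reference ball of 30 mm on a thin stem on a dark steel foot 64 mm in diameter, 101 mm high in all; origin at the centre of the underside. Leave it alone.
- pendant: bystander: white joystick pendant 110 x 170 mm, 35 mm high, with two black sticks to 76 mm; origin at the centre of the underside. Leave it alone.
- angleplate: bystander: dark steel angle plate, foot 80 x 90 mm, upright leg to 80 mm; origin at the centre of the underside. Leave it alone.
There are look-alikes about, which are no part of the job. Several things look just like the hexnut: the one meant starts farthest to the robot's right. What is shaped like the flange but purple or turquoise is not meant.

How it is judged:
At the end, for the whole second after the job is handed in: Flat on matching risers: flange within 8 mm, block 10 mm and 0.25 rad lengthwise, hexagon 10 mm; pin through flange into the riser hole, within 6 mm of its axis, collar within 4 mm of home; all within 0.12 rad of upright, released, at rest (horizontal distance between flange and riser_round below 0.008 m and z of flange in the frame of riser_round between 0.028 and 0.036 m and angle between each of flange, block, hexnut, pin's own z axis and vertical below 0.12 rad and linear speed of each of flange, block, hexnut, pin below 0.02 m/s and angular speed of each of flange, block, hexnut, pin below 0.2 rad/s and horizontal distance between block and riser_rect below 0.01 m and z of block in the frame of riser_rect between 0.028 and 0.036 m and horizontal distance between hexnut and riser_hex below 0.01 m and z of hexnut in the frame of riser_hex between 0.028 and 0.036 m and horizontal distance between pin and riser_round below 0.006 m and z of pin in the frame of riser_round between 0.046 and 0.054 m and angle between the x axis of block and the x axis of riser_rect, either way round below 0.25 rad); the robot touches nothing.
It fails at once if a bystander (reference ball, pendant, angle plate) is moved by more than 15 mm (distance of any of refball, pendant, angleplate from where it was at the start of the episode above 0.015 m).
It fails at once if the flange, the block or the hexagonal part is dropped or thrown (faster than 0.5 m/s out of the fingers: a fall of about 13 mm) ((contact force between flange and the fingers below 0.05 N and linear speed of flange above 0.5 m/s) or (contact force between block and the fingers below 0.05 N and linear speed of block above 0.5 m/s) or (contact force between hexnut and the fingers below 0.05 N and linear speed of hexnut above 0.5 m/s)).
It also fails if it takes over 136 s, if anything falls off the work surface, if the arm or the gripper's body presses on something with over 40 N, if the wrist force passes 120 N, or if a joint passes its speed limit or range.

## Working session

There is one attempt and no reset: what is moved stays moved. The work goes in short steps, Python scripts to look and compute and a shell command to move; the robot and the scene stay as the last step left them, time stands still between calls to the robot, and variables do not carry over. Pictures are saved under pics/ and viewed, about 12 in all and at most 16, crops included, and the job is handed in when it is done.

```bash
mkdir -p pics; cat > h.py <<'E'
import numpy as np,cv2
from station import readout,eyes,ticket
def shot(n,f=None):
    c=eyes.calibration(n); im,d=eyes.read_camera(n)
    np.savez('last_%s.npz'%n,im=im,d=d,**c)
    if f: cv2.imwrite('pics/'+f,im[:,:,::-1])
    return im,d,c
def load(n):
    z=np.load('last_%s.npz'%n); return z['im'],z['d'],{k:z[k] for k in('fx','fy','cx','cy','R','t')}
def ray(c,u,v,z):
    R=np.array(c['R']);t=np.array(c['t'])
    o=-R.T@t; d=R.T@np.array([(u-c['cx'])/c['fx'],(v-c['cy'])/c['fy'],1.])
    return o+d*(z-o[2])/d[2]
def cloud(d,c):
    v,u=np.mgrid[:d.shape[0],:d.shape[1]]
    P=np.stack([(u-c['cx'])/c['fx']*d,(v-c['cy'])/c['fy']*d,d],-1)
    return (P-np.array(c['t']))@np.array(c['R'])
E
python3 - <<'E'
from h import *
o=readout.get_obs(); print({k:np.round(v,3) for k,v in o.items()})
for n in('top','scene'):
    im,d,c=shot(n,n+'0.png'); print(n,c['fx'],np.round(-np.array(c['R']).T@c['t'],3),np.round(c['R'],2).tolist())
E
```

```text
{'t': np.float64(0.0), 'q': array([ 1.016,  0.478,  0.022,  1.556, -0.012,  1.109, -0.083]), 'joint_vel': array([ 0.001, -0.002, -0.001,  0.001,  0.002, -0.   , -0.   ]), 'joint_torque': array([ 0.0000e+00, -5.9645e+01,  1.6080e+00, -2.8120e+01,  1.2000e-02,
        9.0000e-03, -0.0000e+00]), 'eef_pos': array([ 0.291, -0.608,  0.23 ]), 'tool_rot': array([-0.001,  0.975,  0.222, -0.   ]), 'contact_force': array([ 0.629, -0.233,  0.529]), 'torque': array([0.025, 0.037, 0.008]), 'gripper_width': np.float64(0.994)}
top 478.0806290531004 [0.464 0.016 1.371] [[-0.03, -1.0, 0.02], [-1.0, 0.03, -0.06], [0.06, -0.02, -1.0]]
scene 424.42447047674426 [ 0.917 -0.56   1.112] [[0.85, 0.53, -0.01], [0.43, -0.71, -0.55], [-0.3, 0.46, -0.84]]
```

View pics/top0.png

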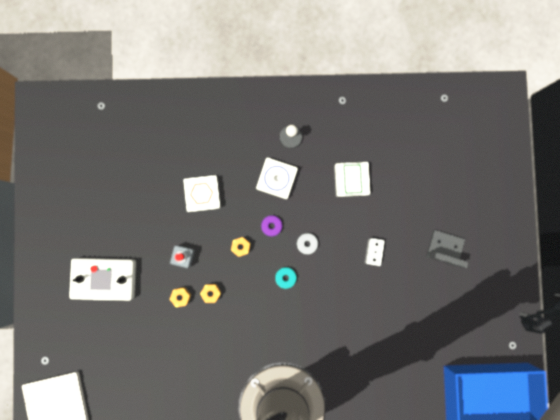

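View pics/scene0.png

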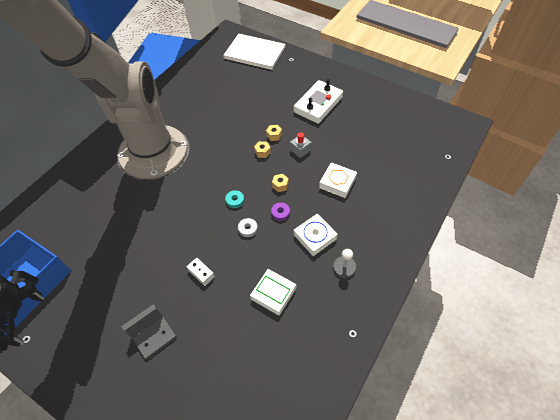

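The top view has +x up and +y left. The true hexnut is at pixel (241,246), the flange at (307,244), the block at (375,252) and the pin at (181,257). Round, rect and hex risers are at (277,178), (352,179) and (202,194). The scene view agrees.

```bash
python3 - <<'E'
from h import *
im,d,c=load('top'); P=cloud(d,c); hsv=cv2.cvtColor(im,cv2.COLOR_RGB2HSV)
for n,(u,v),h,r in [('hexnut',(241,246),.03,14),('hexA',(210,293),.03,14),('flange',(307,244),.018,15),('block',(375,252),.03,18),('pin',(181,257),.042,18),('Rround',(277,178),.032,28),('Rrect',(352,179),.032,26),('Rhex',(202,194),.032,26),('ball',(291,132),.0,16),('angle',(449,248),.0,24),('purple',(272,226),.018,14)]:
    sl=np.s_[v-r:v+r+1,u-r:u+r+1]; S=P[sl]; z=S[...,2]
    val=hsv[sl][...,2]
    m=(z>h-.006)&(z<h+.006)if h else z>.008
    S2=S[m]
    if m.sum()<5: print(n,'none',np.percentile(z,[5,50,95])); continue
    vv,uu=np.nonzero(m); rect=cv2.minAreaRect((S2[:,:2]*1000).astype(np.float32))
    cen=ray(c,uu.mean()+u-r,vv.mean()+v-r,h)
    print(n,m.sum(),'cen',np.round(cen[:2],4),'rect',np.round(rect[0],1),np.round(rect[1],1),round(rect[2],1),'zmed',round(float(np.median(S2[:,2])),4),'zmax',round(float(z.max()),3))
sl=np.s_[240:275,165:198]; hs=hsv[sl]; m=((hs[...,0]<8)|(hs[...,0]>172))&(hs[...,1]>130)&(hs[...,2]>80)
vv,uu=np.nonzero(m); print('knob',ray(c,uu.mean()+165,vv.mean()+240,.076),m.sum())
E
```

```text
hexnut 230 cen [0.452  0.1026] rect [452.5 101.4] [45.1 50.1] 16.9 zmed 0.0308 zmax 1.371
hexA 238 cen [0.325 0.189] rect [324.4 189.3] [50.5 44.7] 89.6 zmed 0.0302 zmax 1.371
flange 286 cen [ 0.4559 -0.0856] rect [455.6 -85.6] [56.1 55.7] 61.9 zmed 0.0179 zmax 1.371
block 336 cen [ 0.4275 -0.2751] rect [ 427.5 -275.5] [39.  69.2] 79.2 zmed 0.0301 zmax 1.371
pin 258 cen [0.4303 0.2646] rect [429.9 266. ] [50.6 50. ] 74.6 zmed 0.0422 zmax 1.371
Rround 952 cen [ 0.6424 -0.0041] rect [643.   -4.2] [89.6 90.8] 70.0 zmed 0.032 zmax 1.371
Rrect 995 cen [ 0.6348 -0.2182] rect [ 634.8 -218.7] [91.2 90.8] 1.4 zmed 0.0323 zmax 1.371
Rhex 995 cen [0.6049 0.2081] rect [604.9 208. ] [90.6 90.4] 5.1 zmed 0.0319 zmax 1.371
ball 389 cen [ 0.7671 -0.0482] rect [635.8 -32.7] [ 74.1 348.7] 86.1 zmed 0.0152 zmax 1.371
angle 988 cen [ 0.4299 -0.4881] rect [ 437.6 -272.8] [578.9 134. ] 88.5 zmed 0.0168 zmax 1.371
purple 279 cen [0.5091 0.0139] rect [509.3  13.4] [53.9 56.8] 88.7 zmed 0.018 zmax 1.371
knob [0.42926322 0.26333305 0.076     ] 41
```

```bash
cat >> h.py <<'E'
from scipy.spatial.transform import Rotation as Ro
def plan(x,y,z,yaw):
    """turn first (tool rotvec, deg), then shift (mm) in the turned tool frame"""
    o=readout.get_obs(); R0=Ro.from_quat(o['tool_rot'],scalar_first=True)
    best=None
    for k in(0,180,-180):
        a=np.radians((yaw+k)/2); R1=Ro.from_quat([0,np.cos(a),np.sin(a),0],scalar_first=True)
        rv=np.degrees((R0.inv()*R1).as_rotvec())
        if best is None or np.linalg.norm(rv)<np.linalg.norm(best[0])-1: best=(rv,R1)
    print('turn',np.round(best[0],1),'shift',np.round(best[1].inv().apply(np.array([x,y,z])-o['eef_pos'])*1000,1),'t',round(float(o['t']),2),'q7',round(float(o['q'][6]),2),'F',np.round(o['contact_force'],1),'w',round(float(o['gripper_width']),3))
E
python3 -c "
from h import *
plan(.4275,-.2755,.2,-10.8)"
```

```text
turn [-0.1  0.  36.4] shift [  71.3 -352.4   30.4] t 0.1 q7 -0.08 F [-0.1  0.5  0.5] w 1.005
```

```bash
python3 -m crank '[{"jaw":100,"az":9.1},{"jaw":100,"az":9.1},{"jaw":100,"az":9.1},{"jaw":100,"az":9.1},{"jaw":100,"x":10,"y":-50},{"jaw":100,"x":10,"y":-50},{"jaw":100,"x":10,"y":-50,"z":10},{"jaw":100,"x":10,"y":-50,"z":10},{"jaw":100,"x":10,"y":-50,"z":10},{"jaw":100,"x":10,"y":-50},{"jaw":100,"x":11,"y":-52},{"jaw":100}]' 30
python3 - <<'E'
from h import *
plan(.4275,-.2755,.2,-10.8); shot('wrist','w1.png'); c=eyes.calibration('wrist'); print(np.round(-np.array(c['R']).T@c['t'],3))
plan(.4275,-.2755,.2,-10.8)
E
```

```text
turn [-0.1  0.  36.4] shift [  71.3 -352.4   30.4] t 0.1 q7 -0.08 F [-0.1  0.5  0.5] w 1.005
[ 0.35  -0.581  0.374]
turn [-0.1  0.  36.4] shift [  71.3 -352.4   30.5] t 0.15 q7 -0.08 F [-0.6 -1.   0.3] w 1.0schema error: expected keys jaw, x, y, z, ax, ay, az
```

View pics/w1.png

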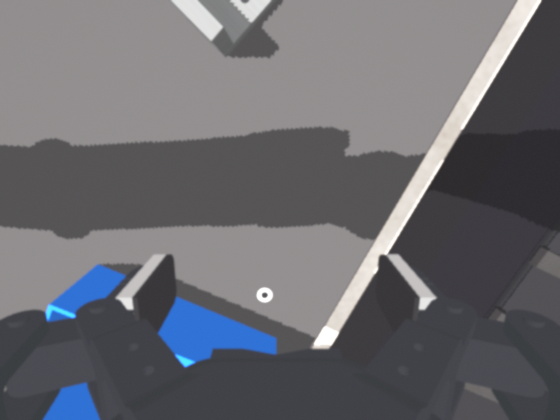

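The move was refused because each row must list every key, so the arm hasn't moved. The wrist view is still the start pose: fingers at (150,290) and (405,290), part of the angle plate at (230,20).

```bash
python3 -m crank '[{"jaw":100,"x":0,"y":0,"z":0,"ax":0,"ay":0,"az":9.1},{"jaw":100,"x":0,"y":0,"z":0,"ax":0,"ay":0,"az":9.1},{"jaw":100,"x":0,"y":0,"z":0,"ax":0,"ay":0,"az":9.1},{"jaw":100,"x":0,"y":0,"z":0,"ax":0,"ay":0,"az":9.1},{"jaw":100,"x":10,"y":-50,"z":0,"ax":0,"ay":0,"az":0},{"jaw":100,"x":10,"y":-50,"z":0,"ax":0,"ay":0,"az":0},{"jaw":100,"x":10,"y":-50,"z":10,"ax":0,"ay":0,"az":0},{"jaw":100,"x":10,"y":-50,"z":10,"ax":0,"ay":0,"az":0},{"jaw":100,"x":10,"y":-50,"z":10,"ax":0,"ay":0,"az":0},{"jaw":100,"x":10,"y":-50,"z":0,"ax":0,"ay":0,"az":0},{"jaw":100,"x":11,"y":-52,"z":0,"ax":0,"ay":0,"az":0},{"jaw":100,"x":0,"y":0,"z":0,"ax":0,"ay":0,"az":0}]' 30
python3 - <<'E'
from h import *
plan(.4275,-.2755,.2,-10.8); shot('wrist','w2.png')
E
```

```text
t: 1.65
eef_pos: [0.4293, -0.2718, 0.2012]
tool_rot: [-0.001, 0.996, -0.09, 0.0]
contact_force: [-0.2, 0.3, 0.2]
gripper_width: 0.999
turn [-0.1 -0.   0.4] shift [-1.1  3.9  1.2] t 1.65 q7 -1.3 F [-0.2  0.3  0.2] w 0.999
```

View pics/w2.png

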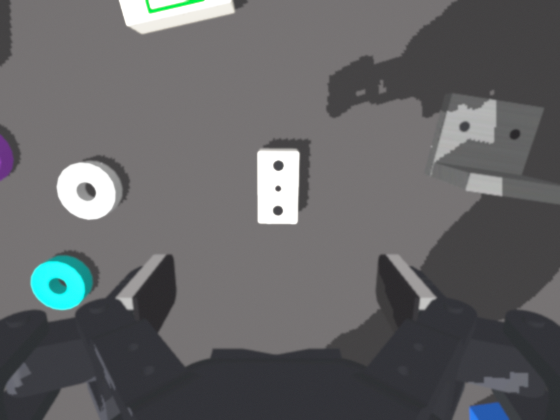

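The wrist view shows the block upright at (278,186), centred between the fingers, and the angle plate clear at (490,140). I'll cross-check the position from this view, including the flange at (89,189).

```bash
cat >> h.py <<'E'
def top(n,u,v,r,h,tol=.005):
    im,d,c=load(n); P=cloud(d,c); v0,u0=max(v-r,0),max(u-r,0)
    S=P[v0:v+r+1,u0:u+r+1]; m=(abs(S[...,2]-h)<tol)
    S2=S[m]; vv,uu=np.nonzero(m); rc=cv2.minAreaRect((S2[:,:2]*1000).astype(np.float32))
    print(m.sum(),'cen',np.round(ray(c,uu.mean()+u0,vv.mean()+v0,h)[:2],4),'rect',np.round(rc[0],1),np.round(rc[1],1),round(rc[2],1),'z',round(float(np.median(S2[:,2])),4))
E
python3 - <<'E'
from h import *
top('wrist',278,186,45,.03); top('wrist',89,189,40,.018); plan(.4275,-.2755,.015,-10.8)
E
```

```text
2849 cen [ 0.428  -0.2735] rect [ 426.6 -273.5] [38.  70.1] 78.7 z 0.0304
2369 cen [ 0.4562 -0.0855] rect [455.3 -84.3] [57.  57.6] 28.7 z 0.0182
turn [-0.   0.   0.2] shift [ -0.4   1.  186.3] t 1.7 q7 -1.3 F [-0.3  0.2  0.2] w 1.001
```

```bash
python3 -m crank '[{"jaw":100,"x":0,"y":0,"z":50,"ax":0,"ay":0,"az":0},{"jaw":100,"x":0,"y":0,"z":50,"ax":0,"ay":0,"az":0},{"jaw":100,"x":0,"y":0,"z":40,"ax":0,"ay":0,"az":0},{"jaw":100,"x":0,"y":0,"z":30,"ax":0,"ay":0,"az":0},{"jaw":100,"x":0,"y":0,"z":15,"ax":0,"ay":0,"az":0},{"jaw":100,"x":0,"y":0,"z":10,"ax":0,"ay":0,"az":0},{"jaw":100,"x":0,"y":0,"z":0,"ax":0,"ay":0,"az":0},{"jaw":0,"x":0,"y":0,"z":0,"ax":0,"ay":0,"az":0},{"jaw":0,"x":0,"y":0,"z":0,"ax":0,"ay":0,"az":0},{"jaw":0,"x":0,"y":0,"z":0,"ax":0,"ay":0,"az":0},{"jaw":0,"x":0,"y":0,"z":0,"ax":0,"ay":0,"az":0},{"jaw":0,"x":0,"y":0,"z":0,"ax":0,"ay":0,"az":0}]' 40
python3 -c "
from h import *
plan(.4275,-.2755,.15,-10.8)"
```

```text
t: 3.2
eef_pos: [0.428, -0.2762, 0.0071]
tool_rot: [0.0, 0.996, -0.094, 0.001]
contact_force: [-0.5, 1.7, 5.5]
gripper_width: 0.437
turn [-0.  -0.1  0. ] shift [  -0.6   -0.6 -142.9] t 3.2 q7 -1.3 F [-0.5  1.7  5.5] w 0.437
```

```bash
python3 -m crank '[{"jaw":0,"x":0,"y":0,"z":-20,"ax":0,"ay":0,"az":0},{"jaw":0,"x":0,"y":0,"z":-50,"ax":0,"ay":0,"az":-6.2},{"jaw":0,"x":0,"y":0,"z":-30,"ax":0,"ay":0,"az":-6},{"jaw":0,"x":50,"y":0,"z":0,"ax":0,"ay":0,"az":0},{"jaw":0,"x":50,"y":-20,"z":0,"ax":0,"ay":0,"az":0},{"jaw":0,"x":50,"y":-20,"z":0,"ax":0,"ay":0,"az":0},{"jaw":0,"x":50,"y":-15,"z":0,"ax":0,"ay":0,"az":0},{"jaw":0,"x":0,"y":0,"z":0,"ax":0,"ay":0,"az":0},{"jaw":0,"x":0,"y":0,"z":0,"ax":0,"ay":0,"az":0}]'
python3 -c "
from h import *
plan(.6348,-.2187,.042,1.4); shot('wrist','w3.png'); top('wrist',280,200,200,.032,.004)"
```

```text
t: 4.32
eef_pos: [0.6248, -0.2166, 0.1056]
tool_rot: [0.0, 1.0, 0.012, -0.001]
contact_force: [-1.6, -1.1, -3.1]
gripper_width: 0.436
turn [ 0.   0.1 -0. ] shift [ 9.9  2.3 63.6] t 4.33 q7 -1.34 F [-1.6 -1.1 -3.1] w 0.436
9827 cen [ 0.6541 -0.2167] rect [ 637.8 -216.9] [82.6 90.7] 1.3 z 0.0325
```

View pics/w3.png

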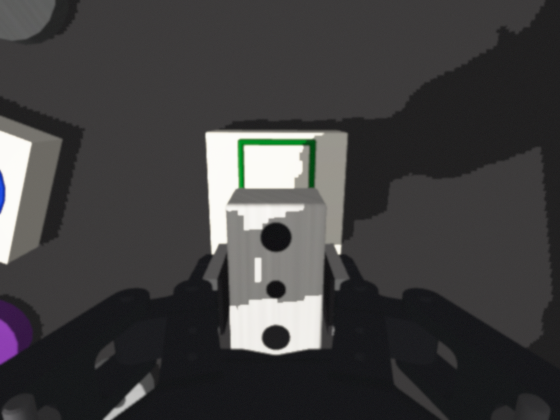

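The block is square in the jaws, with its middle hole at (275,289) and the riser at about (278,190). I'll check the block's offset in hand before lowering.

```bash
python3 -c "
from h import *
im,d,c=load('wrist'); p=ray(c,275.5,289,.1285);print(p); o=readout.get_obs()['eef_pos']; off=p-o; print(off); plan(.6345-off[0],-.218-off[1],.0395,1.4)"
```

```text
[ 0.62248875 -0.21693294  0.1285    ]
[-0.00182082  0.00042572  0.02272767]
turn [ 0.   0.1 -0.1] shift [12.   1.4 66.3] t 4.38 q7 -1.34 F [-0.7 -0.9 -2.4] w 0.434
```

```bash
python3 -m crank '[{"jaw":0,"x":12,"y":1.5,"z":20,"ax":0,"ay":0,"az":0},{"jaw":0,"x":0,"y":0,"z":20,"ax":0,"ay":0,"az":0},{"jaw":0,"x":0,"y":0,"z":12,"ax":0,"ay":0,"az":0},{"jaw":0,"x":0,"y":0,"z":6,"ax":0,"ay":0,"az":0},{"jaw":0,"x":0,"y":0,"z":4,"ax":0,"ay":0,"az":0},{"jaw":0,"x":0,"y":0,"z":3,"ax":0,"ay":0,"az":0},{"jaw":0,"x":0,"y":0,"z":1,"ax":0,"ay":0,"az":0},{"jaw":0,"x":0,"y":0,"z":0,"ax":0,"ay":0,"az":0},{"jaw":0,"x":0,"y":0,"z":0,"ax":0,"ay":0,"az":0}]'
```

```text
t: 5.5
eef_pos: [0.6382, -0.2177, 0.0406]
tool_rot: [0.0, 1.0, 0.012, 0.0]
contact_force: [-1.2, 0.1, -1.7]
gripper_width: 0.439
```

```bash
python3 -m crank '[{"jaw":0,"x":-2,"y":0,"z":1,"ax":0,"ay":0,"az":0},{"jaw":0,"x":0,"y":0,"z":1,"ax":0,"ay":0,"az":0},{"jaw":0,"x":0,"y":0,"z":0,"ax":0,"ay":0,"az":0},{"jaw":70,"x":0,"y":0,"z":0,"ax":0,"ay":0,"az":0},{"jaw":70,"x":0,"y":0,"z":0,"ax":0,"ay":0,"az":0},{"jaw":70,"x":0,"y":0,"z":0,"ax":0,"ay":0,"az":0},{"jaw":100,"x":0,"y":0,"z":-20,"ax":0,"ay":0,"az":0},{"jaw":100,"x":0,"y":0,"z":-40,"ax":0,"ay":0,"az":0},{"jaw":100,"x":0,"y":0,"z":-50,"ax":0,"ay":0,"az":0},{"jaw":100,"x":0,"y":0,"z":-10,"ax":0,"ay":0,"az":0},{"jaw":100,"x":0,"y":0,"z":0,"ax":0,"ay":0,"az":0}]'
python3 -c "
from h import *
shot('wrist'); top('wrist',280,220,120,.062,.004); plan(.456,-.085,.12,1.4)"
```

```text
t: 6.88
eef_pos: [0.6365, -0.2178, 0.1599]
tool_rot: [0.0, 1.0, 0.012, 0.001]
contact_force: [-0.1, -0.2, -1.1]
gripper_width: 0.999
4537 cen [ 0.6359 -0.218 ] rect [ 634.2 -218. ] [69.5 38. ] 1.3 z 0.0624
turn [-0.  0. -0.] shift [-176.4 -136.9   38.3] t 6.92 q7 -1.34 F [-0.1  0.6 -1. ] w 1.005
```

The block is on its riser, within about 1 mm. Next, the flange.

```bash
python3 -m crank '[{"jaw":100,"x":-50,"y":-40,"z":0,"ax":0,"ay":0,"az":0},{"jaw":100,"x":-50,"y":-40,"z":0,"ax":0,"ay":0,"az":0},{"jaw":100,"x":-50,"y":-40,"z":20,"ax":0,"ay":0,"az":0},{"jaw":100,"x":-26,"y":-17,"z":18,"ax":0,"ay":0,"az":0},{"jaw":100,"x":0,"y":0,"z":0,"ax":0,"ay":0,"az":0},{"jaw":100,"x":0,"y":0,"z":0,"ax":0,"ay":0,"az":0}]'
python3 -c "
from h import *
im,d,c=shot('wrist','w4.png'); top('wrist',280,240,110,.018,.004); plan(.456,-.085,.002,1.4)"
```

```text
t: 7.68
eef_pos: [0.4629, -0.0898, 0.1213]
tool_rot: [0.0, 1.0, 0.012, -0.0]
contact_force: [0.6, 0.0, 0.0]
gripper_width: 0.998
6153 cen [ 0.4222 -0.0618] rect [421.4 -58.7] [103.4 182.4] 86.9 z 0.0183
turn [ 0. -0. -0.] shift [ -7.4  -5.2 119.6] t 7.72 q7 -1.53 F [0.3 0.4 0.2] w 0.996
```

```bash
python3 -m crank '[{"jaw":100,"x":-7.4,"y":-5,"z":30,"ax":0,"ay":0,"az":0},{"jaw":100,"x":0,"y":0,"z":30,"ax":0,"ay":0,"az":0},{"jaw":100,"x":0,"y":0,"z":30,"ax":0,"ay":0,"az":0},{"jaw":100,"x":0,"y":0,"z":18,"ax":0,"ay":0,"az":0},{"jaw":100,"x":0,"y":0,"z":10,"ax":0,"ay":0,"az":0},{"jaw":100,"x":0,"y":0,"z":0,"ax":0,"ay":0,"az":0},{"jaw":100,"x":0,"y":0,"z":0,"ax":0,"ay":0,"az":0}]'
python3 -c "
from h import *
plan(.456,-.085,-.001,1.4)"
```

```text
t: 8.6
eef_pos: [0.4559, -0.0849, 0.0043]
tool_rot: [0.0, 1.0, 0.012, 0.001]
contact_force: [-0.1, 0.3, -0.4]
gripper_width: 0.997
turn [ 0.  -0.1 -0. ] shift [0.1 0.1 5.3] t 8.6 q7 -1.59 F [-0.1  0.3 -0.4] w 0.997
```

```bash
python3 -m crank '[{"jaw":100,"x":0,"y":0,"z":5,"ax":0,"ay":0,"az":0},{"jaw":0,"x":0,"y":0,"z":0,"ax":0,"ay":0,"az":0},{"jaw":0,"x":0,"y":0,"z":0,"ax":0,"ay":0,"az":0},{"jaw":0,"x":0,"y":0,"z":0,"ax":0,"ay":0,"az":0},{"jaw":0,"x":0,"y":0,"z":0,"ax":0,"ay":0,"az":0},{"jaw":0,"x":0,"y":0,"z":0,"ax":0,"ay":0,"az":0}]' 50
python3 -c "
from h import *
plan(.456,-.085,.1,1.4)"
```

```text
t: 9.35
eef_pos: [0.4552, -0.0846, -0.0006]
tool_rot: [-0.0, 1.0, 0.012, 0.0]
contact_force: [-2.5, 0.9, 9.3]
gripper_width: 0.653
turn [-0. -0. -0.] shift [   0.8    0.4 -100.6] t 9.35 q7 -1.59 F [-2.5  0.9  9.3] w 0.653
```

```bash
python3 -m crank '[{"jaw":0,"x":0,"y":0,"z":-15,"ax":0,"ay":0,"az":0},{"jaw":0,"x":0,"y":0,"z":-35,"ax":0,"ay":0,"az":0},{"jaw":0,"x":0,"y":0,"z":-50,"ax":0,"ay":0,"az":0},{"jaw":0,"x":0,"y":0,"z":0,"ax":0,"ay":0,"az":0},{"jaw":0,"x":0,"y":0,"z":0,"ax":0,"ay":0,"az":0}]'
python3 -c "
from h import *
shot('wrist','w4.png'); plan(.6427,-.0042,.1,1.4);o=readout.get_obs()['eef_pos']; im,d,c=load('wrist');P=cloud(d,c);print(np.round([P[v,275]-o for v in range(240,340,6)],3).tolist())"
```

```text
t: 9.98
eef_pos: [0.4546, -0.0848, 0.0986]
tool_rot: [0.0, 1.0, 0.012, -0.0]
contact_force: [0.2, 1.2, -2.5]
gripper_width: 0.654
turn [-0.   0.1 -0. ] shift [190.5 -75.8  -2. ] t 10.03 q7 -1.55 F [-0.2  0.1 -2. ] w 0.653
[[0.017, 0.0, 0.02], [0.015, 0.0, 0.019], [0.012, 0.0, 0.019], [-0.042, -0.001, -0.097], [-0.048, -0.001, -0.098], [-0.053, -0.001, -0.098], [-0.058, -0.001, -0.099], [-0.01, -0.0, 0.003], [-0.01, -0.0, 0.008], [-0.01, -0.0, 0.013], [-0.01, -0.0, 0.019], [-0.012, -0.0, 0.019], [-0.015, -0.0, 0.02], [-0.017, -0.001, 0.02], [-0.02, -0.001, 0.02], [-0.023, -0.001, 0.02], [-0.027, -0.001, 0.019]]
```

View pics/w4.png

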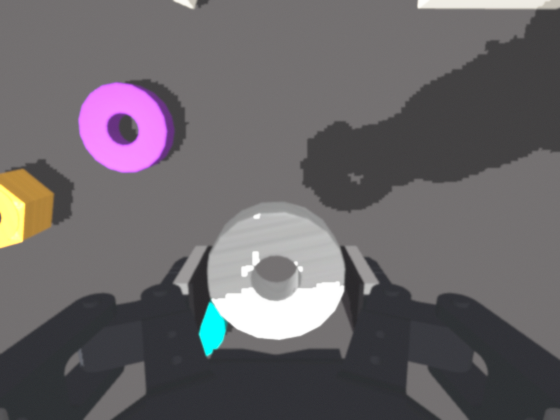

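The flange is held level and centred: top at TCP+19.5 mm, bore between −10 and +10 mm, bore at (275,275). I'll carry it over the round riser.

```bash
python3 -m crank '[{"jaw":0,"x":25,"y":-10,"z":0,"ax":0,"ay":0,"az":0},{"jaw":0,"x":40,"y":-16,"z":0,"ax":0,"ay":0,"az":0},{"jaw":0,"x":40,"y":-16,"z":0,"ax":0,"ay":0,"az":0},{"jaw":0,"x":35,"y":-15,"z":0,"ax":0,"ay":0,"az":0},{"jaw":0,"x":20,"y":-8,"z":0,"ax":0,"ay":0,"az":0},{"jaw":0,"x":0,"y":0,"z":0,"ax":0,"ay":0,"az":0},{"jaw":0,"x":0,"y":0,"z":0,"ax":0,"ay":0,"az":0}]'
python3 -c "
from h import *
shot('wrist','w5.png'); plan(.6427,-.0042,.04,1.4)
im,d,c=load('wrist'); P=cloud(d,c); hsv=cv2.cvtColor(im,cv2.COLOR_RGB2HSV)
m=(hsv[...,0]>105)&(hsv[...,0]<130)&(hsv[...,1]>120)&(abs(P[...,2]-.032)<.006)
X=P[m][:,:2]; A=np.c_[2*X,np.ones(len(X))]; s=np.linalg.lstsq(A,(X**2).sum(1),rcond=None)[0]; print('circle',len(X),s[:2],np.sqrt(s[2]+s[:2]@s[:2]), X.min(0),X.max(0))"
```

```text
t: 10.9
eef_pos: [0.6116, -0.0165, 0.0971]
tool_rot: [0.0, 1.0, 0.012, -0.002]
contact_force: [-0.6, -1.1, -2.1]
gripper_width: 0.655
turn [ 0.   0.2 -0. ] shift [ 31.3 -11.7  57.5] t 10.95 q7 -1.68 F [ 0.3  0.1 -2.7] w 0.65
circle 1470 [ 0.64217535 -0.00228264] 0.03368587124482639 [ 0.61049329 -0.03757654] [0.67703347 0.03289032]
```

View pics/w5.png

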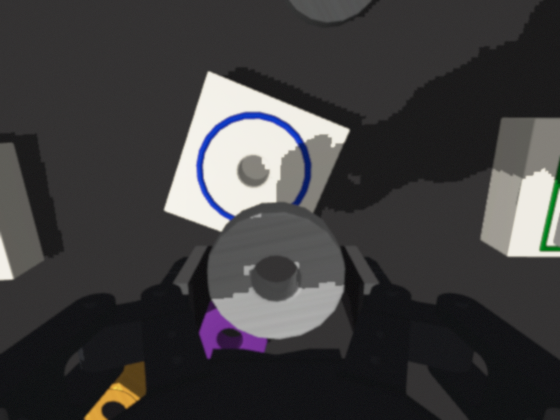

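The circle is centred at (253,168) and fits at (0.6422, −0.0023); the top view gave (0.6427, −0.0042). I'll use the mean.

```bash
python3 -m crank '[{"jaw":0,"x":20,"y":-7,"z":0,"ax":0,"ay":0,"az":0},{"jaw":0,"x":11,"y":-5.5,"z":10,"ax":0,"ay":0,"az":0},{"jaw":0,"x":0,"y":0,"z":20,"ax":0,"ay":0,"az":0},{"jaw":0,"x":0,"y":0,"z":15,"ax":0,"ay":0,"az":0},{"jaw":0,"x":0,"y":0,"z":10,"ax":0,"ay":0,"az":0},{"jaw":0,"x":0,"y":0,"z":3,"ax":0,"ay":0,"az":0},{"jaw":0,"x":0,"y":0,"z":0,"ax":0,"ay":0,"az":0},{"jaw":0,"x":0,"y":0,"z":0,"ax":0,"ay":0,"az":0}]'
python3 -c "
from h import *
plan(.6425,-.003,.0315,1.4)"
```

```text
t: 11.95
eef_pos: [0.6447, -0.0026, 0.0413]
tool_rot: [-0.0, 1.0, 0.012, 0.001]
contact_force: [0.1, 0.7, -1.6]
gripper_width: 0.656
turn [-0.  -0.1 -0. ] shift [-2.2  0.4  9.8] t 11.95 q7 -1.71 F [ 0.1  0.7 -1.6] w 0.656
```

```bash
python3 -m crank '[{"jaw":0,"x":-2.2,"y":0.4,"z":4,"ax":0,"ay":0,"az":0},{"jaw":0,"x":0,"y":0,"z":3,"ax":0,"ay":0,"az":0},{"jaw":0,"x":0,"y":0,"z":1.5,"ax":0,"ay":0,"az":0},{"jaw":0,"x":0,"y":0,"z":1,"ax":0,"ay":0,"az":0},{"jaw":0,"x":0,"y":0,"z":0,"ax":0,"ay":0,"az":0},{"jaw":0,"x":0,"y":0,"z":0,"ax":0,"ay":0,"az":0}]'
```

```text
t: 12.7
eef_pos: [0.6419, -0.003, 0.0316]
tool_rot: [0.0, 1.0, 0.012, -0.0]
contact_force: [-3.7, -0.9, 5.2]
gripper_width: 0.655
```

Seated: contact force in z went from −2 to +5 N. I'll release and look.

```bash
python3 -m crank '[{"jaw":100,"x":0,"y":0,"z":0,"ax":0,"ay":0,"az":0},{"jaw":100,"x":0,"y":0,"z":0,"ax":0,"ay":0,"az":0},{"jaw":100,"x":0,"y":0,"z":0,"ax":0,"ay":0,"az":0},{"jaw":100,"x":0,"y":0,"z":-30,"ax":0,"ay":0,"az":0},{"jaw":100,"x":0,"y":0,"z":-50,"ax":0,"ay":0,"az":0},{"jaw":100,"x":-10,"y":0,"z":-40,"ax":0,"ay":0,"az":0},{"jaw":100,"x":0,"y":0,"z":0,"ax":0,"ay":0,"az":0},{"jaw":100,"x":0,"y":0,"z":0,"ax":0,"ay":0,"az":0}]'
python3 -c "
from h import *
im,d,c=shot('wrist','w6.png'); top('wrist',280,210,120,.05,.004)
P=cloud(d,c); hsv=cv2.cvtColor(im,cv2.COLOR_RGB2HSV)
m=(hsv[...,0]>105)&(hsv[...,0]<130)&(hsv[...,1]>120)&(abs(P[...,2]-.032)<.006)
X=P[m][:,:2]; A=np.c_[2*X,np.ones(len(X))]; s=np.linalg.lstsq(A,(X**2).sum(1),rcond=None)[0]; print('circle',len(X),s[:2])
plan(.4295,.2635,.15,0)"
```

```text
t: 13.7
eef_pos: [0.6317, -0.0033, 0.1507]
tool_rot: [0.0, 1.0, 0.012, -0.0]
contact_force: [0.3, 0.0, -0.2]
gripper_width: 0.999
4003 cen [ 0.6433 -0.0032] rect [642.3  -3.3] [57.  56.6] 58.5 z 0.0503
circle 787 [ 0.64201825 -0.00229451]
turn [0.  0.1 1.4] shift [-201.8 -266.8    0. ] t 13.75 q7 -1.69 F [ 0.4  0.9 -0.3] w 1.001
```

View pics/w6.png

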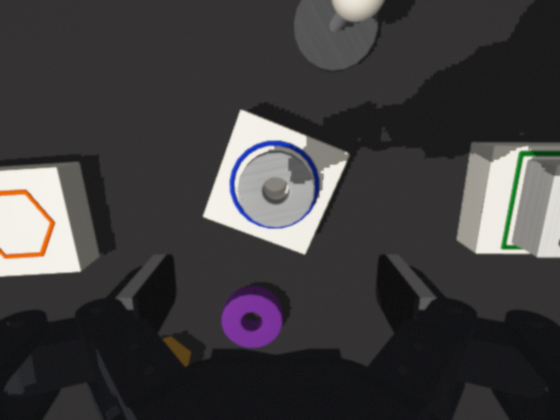

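The flange is centred in the blue circle, at (275,187). Next, the pin.

```bash
python3 -m crank '[{"jaw":100,"x":-20,"y":-30,"z":0,"ax":0,"ay":0,"az":0},{"jaw":100,"x":-35,"y":-45,"z":0,"ax":0,"ay":0,"az":0},{"jaw":100,"x":-35,"y":-45,"z":0,"ax":0,"ay":0,"az":0},{"jaw":100,"x":-35,"y":-45,"z":0,"ax":0,"ay":0,"az":0},{"jaw":100,"x":-35,"y":-45,"z":0,"ax":0,"ay":0,"az":0},{"jaw":100,"x":-30,"y":-40,"z":0,"ax":0,"ay":0,"az":0},{"jaw":60,"x":-15,"y":-20,"z":0,"ax":0,"ay":0,"az":0},{"jaw":60,"x":0,"y":0,"z":0,"ax":0,"ay":0,"az":0},{"jaw":60,"x":0,"y":0,"z":0,"ax":0,"ay":0,"az":0}]'
python3 - <<'E'
from h import *
im,d,c=shot('wrist','w7.png'); P=cloud(d,c); hsv=cv2.cvtColor(im,cv2.COLOR_RGB2HSV)
m=((hsv[...,0]<8)|(hsv[...,0]>172))&(hsv[...,1]>130)&(hsv[...,2]>60)&(abs(P[...,2]-.076)<.004)
vv,uu=np.nonzero(m); print(m.sum(),uu.mean(),vv.mean()); 
if m.sum(): p=ray(c,uu.mean(),vv.mean(),.076); X=P[m]; print(p,X.min(0),X.max(0)); plan(p[0],p[1],.05,1.4)
E
```

```text
t: 14.88
eef_pos: [0.4209, 0.2604, 0.1504]
tool_rot: [0.001, 1.0, 0.012, -0.0]
contact_force: [-0.5, 0.7, -0.4]
gripper_width: 0.601
781 264.03072983354673 200.74263764404608
[0.42980492 0.26797509 0.076     ] [0.41916861 0.25788028 0.07206712] [0.44014165 0.27808072 0.07821947]
turn [ 0.1  0.  -0.1] shift [  8.8  -7.6 100.5] t 14.93 q7 -2.32 F [ 0.8  0.2 -0.1] w 0.598
```

View pics/w7.png

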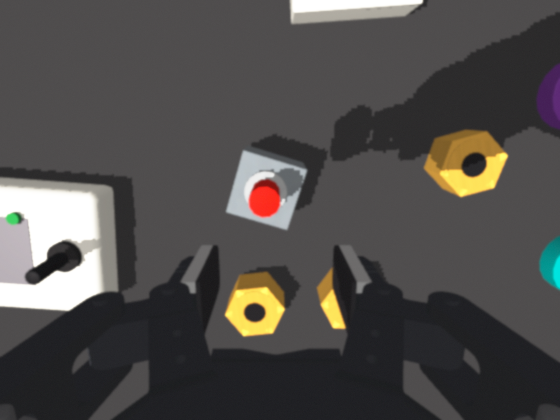

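The knob is at (264,200) and the stand at (267,190). The look-alike hexes sit below the finger level I need, and the true hexnut is at (465,163).

```bash
python3 -m crank '[{"jaw":60,"x":8.8,"y":-7.2,"z":20,"ax":0,"ay":0,"az":0},{"jaw":60,"x":0,"y":0,"z":30,"ax":0,"ay":0,"az":0},{"jaw":60,"x":0,"y":0,"z":30,"ax":0,"ay":0,"az":0},{"jaw":60,"x":0,"y":0,"z":15,"ax":0,"ay":0,"az":0},{"jaw":60,"x":0,"y":0,"z":3,"ax":0,"ay":0,"az":0},{"jaw":60,"x":0,"y":0,"z":0,"ax":0,"ay":0,"az":0},{"jaw":60,"x":0,"y":0,"z":0,"ax":0,"ay":0,"az":0}]'
```

```text
t: 15.8
eef_pos: [0.4297, 0.2694, 0.0541]
tool_rot: [-0.0, 1.0, 0.012, 0.001]
contact_force: [0.6, 1.1, 0.8]
gripper_width: 0.606
```

```bash
python3 -m crank '[{"jaw":60,"x":0,"y":1.5,"z":4,"ax":0,"ay":0,"az":0},{"jaw":0,"x":0,"y":0,"z":0,"ax":0,"ay":0,"az":0},{"jaw":0,"x":0,"y":0,"z":0,"ax":0,"ay":0,"az":0},{"jaw":0,"x":0,"y":0,"z":0,"ax":0,"ay":0,"az":0},{"jaw":0,"x":0,"y":0,"z":0,"ax":0,"ay":0,"az":0}]' 50
python3 -c "
from h import *
plan(.4297,.268,.15,1.4)"
```

```text
t: 16.42
eef_pos: [0.4291, 0.2676, 0.0494]
tool_rot: [0.0, 1.0, 0.012, 0.0]
contact_force: [-1.6, -0.6, 5.6]
gripper_width: 0.238
turn [ 0. -0. -0.] shift [   0.6   -0.4 -100.6] t 16.43 q7 -2.38 F [-1.6 -0.6  5.6] w 0.238
```

```bash
python3 -m crank '[{"jaw":0,"x":0,"y":0,"z":-20,"ax":0,"ay":0,"az":0},{"jaw":0,"x":0,"y":0,"z":-40,"ax":0,"ay":0,"az":0},{"jaw":0,"x":0,"y":0,"z":-40,"ax":0,"ay":0,"az":0},{"jaw":0,"x":20,"y":30,"z":0,"ax":0,"ay":0,"az":0},{"jaw":0,"x":35,"y":45,"z":0,"ax":0,"ay":0,"az":0},{"jaw":0,"x":35,"y":45,"z":0,"ax":0,"ay":0,"az":0},{"jaw":0,"x":35,"y":45,"z":0,"ax":0,"ay":0,"az":0},{"jaw":0,"x":35,"y":45,"z":0,"ax":0,"ay":0,"az":0},{"jaw":0,"x":30,"y":40,"z":0,"ax":0,"ay":0,"az":0},{"jaw":0,"x":10,"y":15,"z":0,"ax":0,"ay":0,"az":0},{"jaw":0,"x":0,"y":0,"z":0,"ax":0,"ay":0,"az":0},{"jaw":0,"x":0,"y":0,"z":0,"ax":0,"ay":0,"az":0}]'
python3 - <<'E'
from h import *
im,d,c=shot('wrist','w8.png'); P=cloud(d,c); o=readout.get_obs()['eef_pos']
hsv=cv2.cvtColor(im,cv2.COLOR_RGB2HSV)
m=((hsv[...,0]<8)|(hsv[...,0]>172))&(hsv[...,1]>130)&(hsv[...,2]>60); X=P[m]-o; X=X[X[:,2]>.02]
print('knob rel', len(X), X.min(0).round(4),X.max(0).round(4))
plan(.6423,-.003,.11,1.4)
E
```

```text
t: 17.92
eef_pos: [0.6345, 0.0099, 0.1489]
tool_rot: [-0.001, 1.0, 0.014, -0.001]
contact_force: [0.1, 0.6, -1.1]
gripper_width: 0.239
knob rel 2458 [-0.0104 -0.0108  0.02  ] [0.0645 0.0099 0.1428]
turn [-0.1  0.   0.2] shift [ 7.5 13.2 39. ] t 17.98 q7 -1.71 F [ 0.2  0.7 -1.1] w 0.238
```

View pics/w8.png

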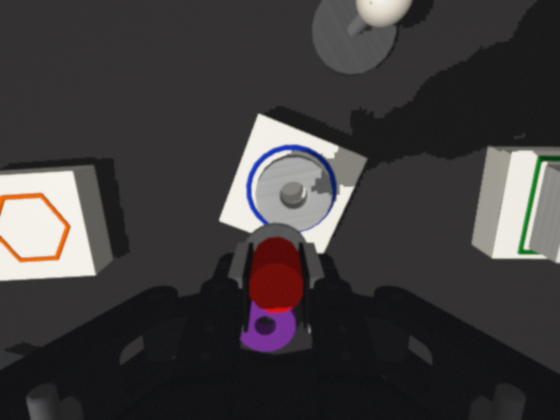

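The pin is held upright, with its knob at (275,275) and centred on the TCP. The bore is visible at (292,193). I'll line up and start down.

```bash
python3 -m crank '[{"jaw":0,"x":7.5,"y":13.2,"z":10,"ax":0,"ay":0,"az":0},{"jaw":0,"x":0,"y":0,"z":20,"ax":0,"ay":0,"az":0},{"jaw":0,"x":0,"y":0,"z":15,"ax":0,"ay":0,"az":0},{"jaw":0,"x":0,"y":0,"z":0,"ax":0,"ay":0,"az":0},{"jaw":0,"x":0,"y":0,"z":0,"ax":0,"ay":0,"az":0},{"jaw":0,"x":0,"y":0,"z":0,"ax":0,"ay":0,"az":0}]'
python3 -c "
from h import *
plan(.6423,-.003,.058,1.4)"
```

```text
t: 18.73
eef_pos: [0.6438, -0.0053, 0.1048]
tool_rot: [-0.0, 1.0, 0.012, 0.001]
contact_force: [-0.2, 0.0, -0.8]
gripper_width: 0.239
turn [-0.  -0.1  0. ] shift [-1.4 -2.4 46.8] t 18.73 q7 -1.7 F [-0.2  0.  -0.8] w 0.239
```

```bash
python3 -m crank '[{"jaw":0,"x":-1.4,"y":-2.4,"z":0,"ax":0,"ay":0,"az":0},{"jaw":0,"x":0,"y":0,"z":6,"ax":0,"ay":0,"az":0},{"jaw":0,"x":0,"y":0,"z":6,"ax":0,"ay":0,"az":0},{"jaw":0,"x":0,"y":0,"z":6,"ax":0,"ay":0,"az":0},{"jaw":0,"x":0,"y":0,"z":6,"ax":0,"ay":0,"az":0},{"jaw":0,"x":0,"y":0,"z":0,"ax":0,"ay":0,"az":0},{"jaw":0,"x":0,"y":0,"z":0,"ax":0,"ay":0,"az":0}]'

```

```text
t: 19.6
eef_pos: [0.642, -0.0031, 0.0802]
tool_rot: [-0.0, 1.0, 0.012, 0.0]
contact_force: [0.1, 0.3, -0.6]
gripper_width: 0.239
```

```bash
python3 -m crank '[{"jaw":0,"x":0,"y":0,"z":4,"ax":0,"ay":0,"az":0},{"jaw":0,"x":0,"y":0,"z":4,"ax":0,"ay":0,"az":0},{"jaw":0,"x":0,"y":0,"z":4,"ax":0,"ay":0,"az":0},{"jaw":0,"x":0,"y":0,"z":4,"ax":0,"ay":0,"az":0},{"jaw":0,"x":0,"y":0,"z":3,"ax":0,"ay":0,"az":0},{"jaw":0,"x":0,"y":0,"z":2,"ax":0,"ay":0,"az":0},{"jaw":0,"x":0,"y":0,"z":1,"ax":0,"ay":0,"az":0},{"jaw":0,"x":0,"y":0,"z":0,"ax":0,"ay":0,"az":0},{"jaw":0,"x":0,"y":0,"z":0,"ax":0,"ay":0,"az":0}]'

```

```text
t: 20.72
eef_pos: [0.642, -0.0031, 0.0583]
tool_rot: [-0.0, 1.0, 0.012, 0.0]
contact_force: [0.6, 0.2, -0.3]
gripper_width: 0.239
```

```bash
python3 -m crank '[{"jaw":0,"x":0,"y":0,"z":1,"ax":0,"ay":0,"az":0},{"jaw":0,"x":0,"y":0,"z":0.5,"ax":0,"ay":0,"az":0},{"jaw":0,"x":0,"y":0,"z":0,"ax":0,"ay":0,"az":0},{"jaw":0,"x":0,"y":0,"z":0,"ax":0,"ay":0,"az":0}]'

```

```text
t: 21.22
eef_pos: [0.6421, -0.0031, 0.0575]
tool_rot: [0.0, 1.0, 0.012, 0.0]
contact_force: [-1.9, 0.1, 5.7]
gripper_width: 0.244
```

Collar seated: upward force at TCP z 0.0575. Release, rise and go to the hexnut.

```bash
python3 -m crank '[{"jaw":60,"x":0,"y":0,"z":0,"ax":0,"ay":0,"az":0},{"jaw":60,"x":0,"y":0,"z":0,"ax":0,"ay":0,"az":0},{"jaw":60,"x":0,"y":0,"z":0,"ax":0,"ay":0,"az":0},{"jaw":60,"x":0,"y":0,"z":-30,"ax":0,"ay":0,"az":0},{"jaw":100,"x":0,"y":0,"z":-40,"ax":0,"ay":0,"az":0},{"jaw":100,"x":0,"y":0,"z":-30,"ax":0,"ay":0,"az":0},{"jaw":100,"x":-50,"y":-28,"z":0,"ax":0,"ay":0,"az":0},{"jaw":100,"x":-50,"y":-28,"z":0,"ax":0,"ay":0,"az":0},{"jaw":100,"x":-50,"y":-28,"z":0,"ax":0,"ay":0,"az":0},{"jaw":100,"x":-40,"y":-22,"z":0,"ax":0,"ay":0,"az":0},{"jaw":100,"x":0,"y":0,"z":0,"ax":0,"ay":0,"az":7},{"jaw":100,"x":0,"y":0,"z":0,"ax":0,"ay":0,"az":7}]'
python3 -m crank '[{"jaw":100,"x":0,"y":0,"z":0,"ax":0,"ay":0,"az":0},{"jaw":100,"x":0,"y":0,"z":0,"ax":0,"ay":0,"az":0}]'
python3 - <<'E'
from h import *
im,d,c=shot('wrist','w9.png'); P=cloud(d,c); hsv=cv2.cvtColor(im,cv2.COLOR_RGB2HSV)
m=((hsv[...,0]>10)&(hsv[...,0]<30)&(hsv[...,1]>100)&(abs(P[...,2]-.03)<.004)).astype(np.uint8)
n,lab,st,ce=cv2.connectedComponentsWithStats(m)
for i in range(1,n):
    if st[i,4]<300: continue
    X=(P[lab==i][:,:2]*1000).astype(np.float32); h=cv2.convexHull(X)[:,0]
    w=[(np.ptp(h@[np.cos(a),np.sin(a)]),round(np.degrees(a))) for a in np.radians(np.arange(0,180,3))]
    w2=[np.mean([w[(k+20*j)%60][0] for j in range(3)]) for k in range(20)]; k=int(np.argmin(w2))
    print(st[i].tolist(),'hullmid',(h.max(0)+h.min(0))/2,'cen',ray(c,*ce[i],.03),'minwidth',w2[k],'dir',3*k,'mod 60, max',max(w2))
plan(.452,.102,.006,-13)
E
```

```text
t: 22.72
eef_pos: [0.4489, 0.0986, 0.1569]
tool_rot: [-0.0, 0.994, -0.111, 0.0]
contact_force: [1.0, -0.2, -0.8]
gripper_width: 1.003
t: 22.98
eef_pos: [0.4494, 0.0982, 0.1567]
tool_rot: [0.0, 0.994, -0.109, 0.0]
contact_force: [-0.4, -0.9, -0.2]
gripper_width: 1.0
[37, 0, 83, 74, 633] hullmid [600.17816 210.2505 ] cen [0.59599829 0.21205807 0.03      ] minwidth 55.688900132999684 dir 3 mod 60, max 60.533115242137264
[239, 163, 56, 63, 2322] hullmid [451.72083 104.80655] cen [0.45250258 0.10467454 0.03      ] minwidth 46.16933723973411 dir 18 mod 60, max 52.34452173254251
[180, 318, 55, 44, 1365] hullmid [328.26587 191.51831] cen [0.33103036 0.19142159 0.03      ] minwidth 44.901181446329026 dir 0 mod 60, max 49.25683792783343
turn [-0.  -0.   0.5] shift [  1.6  -4.3 150.6] t 23.02 q7 -2.18 F [ 0.1 -0.5 -0.6] w 0.999
```

View pics/w9.png

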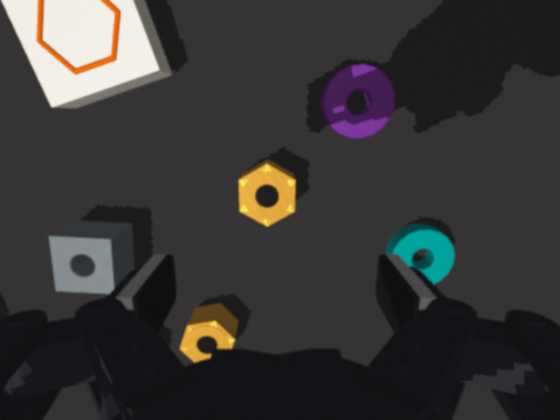

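The nut at (267,195) has its flats facing the jaws and clear space all round. The stand at (85,265) is empty, so the pin is out.

```bash
python3 -m crank '[{"jaw":100,"x":1.2,"y":-6.5,"z":40,"ax":0,"ay":0,"az":0.5},{"jaw":100,"x":0,"y":0,"z":40,"ax":0,"ay":0,"az":0},{"jaw":100,"x":0,"y":0,"z":35,"ax":0,"ay":0,"az":0},{"jaw":100,"x":0,"y":0,"z":25,"ax":0,"ay":0,"az":0},{"jaw":100,"x":0,"y":0,"z":11,"ax":0,"ay":0,"az":0},{"jaw":100,"x":0,"y":0,"z":0,"ax":0,"ay":0,"az":0},{"jaw":0,"x":0,"y":0,"z":0,"ax":0,"ay":0,"az":0},{"jaw":0,"x":0,"y":0,"z":0,"ax":0,"ay":0,"az":0},{"jaw":0,"x":0,"y":0,"z":0,"ax":0,"ay":0,"az":0},{"jaw":0,"x":0,"y":0,"z":0,"ax":0,"ay":0,"az":0},{"jaw":0,"x":0,"y":0,"z":0,"ax":0,"ay":0,"az":0}]' 50
python3 -c "
from h import *
plan(.6049,.2081,.11,-13)"
```

```text
t: 24.4
eef_pos: [0.4527, 0.1045, 0.0068]
tool_rot: [-0.0, 0.993, -0.114, 0.001]
contact_force: [-1.1, -0.3, 7.6]
gripper_width: 0.529
turn [-0.  -0.1 -0.1] shift [ 125.  -135.1 -103.2] t 24.4 q7 -2.28 F [-1.1 -0.3  7.6] w 0.529
```

Gripped at 0.53 (about 45 mm). Lift, and carry to just short of the hex riser.

```bash
python3 -m crank '[{"jaw":0,"x":0,"y":0,"z":-15,"ax":0,"ay":0,"az":0},{"jaw":0,"x":0,"y":0,"z":-40,"ax":0,"ay":0,"az":0},{"jaw":0,"x":0,"y":0,"z":-45,"ax":0,"ay":0,"az":0},{"jaw":0,"x":20,"y":-25,"z":0,"ax":0,"ay":0,"az":0},{"jaw":0,"x":30,"y":-40,"z":0,"ax":0,"ay":0,"az":0},{"jaw":0,"x":30,"y":-40,"z":0,"ax":0,"ay":0,"az":0},{"jaw":0,"x":15,"y":-30,"z":0,"ax":0,"ay":0,"az":0},{"jaw":0,"x":0,"y":0,"z":0,"ax":0,"ay":0,"az":0},{"jaw":0,"x":0,"y":0,"z":0,"ax":0,"ay":0,"az":0}]'
python3 - <<'E'
from h import *
im,d,c=shot('wrist','w10.png'); P=cloud(d,c); o=readout.get_obs()['eef_pos']; hsv=cv2.cvtColor(im,cv2.COLOR_RGB2HSV)
br=(hsv[...,0]>8)&(hsv[...,0]<30)&(hsv[...,1]>100)
m=br&(abs(P[...,2]-o[2]-.0232)<.004); X=P[m]; print('nut rel',m.sum(),((X.max(0)+X.min(0))/2-o).round(4),np.ptp(X,axis=0).round(4), np.median(X[:,2]-o[2]))
m=br&(abs(P[...,2]-.032)<.004)
X=P[m][:,:2]; X=X[np.linalg.norm(X-[.605,.208],axis=1)<.045]; print('outline',len(X),X.min(0),X.max(0))
m=(hsv[...,2]>80)&(abs(P[...,2]-.032)<.004)&(np.linalg.norm(P[...,:2]-[.605,.208],axis=-1)<.08)
rc=cv2.minAreaRect((P[m][:,:2]*1000).astype(np.float32)); print('riser',rc)
plan(.605,.209,.1,-13)
E
```

```text
t: 25.52
eef_pos: [0.5742, 0.2134, 0.1058]
tool_rot: [0.001, 0.993, -0.114, -0.0]
contact_force: [0.4, -0.3, -3.4]
gripper_width: 0.53
nut rel 9416 [-0.0011  0.0001  0.0232] [0.0519 0.0511 0.008 ] 0.024030704662704558
outline 1647 [0.57580652 0.17701524] [0.63442148 0.24258848]
riser ((604.225341796875, 210.1005401611328), (90.2463150024414, 90.35896301269531), 4.940932273864746)
turn [ 0.1  0.  -0.1] shift [30.9 -3.1  5.7] t 25.57 q7 -2.34 F [ 0.2  0.  -2.4] w 0.527
```

View pics/w10.png

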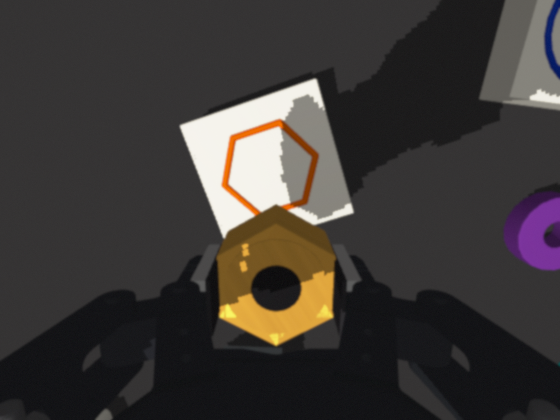

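The nut is level and centred in the jaws at (275,288), and the riser measures (0.6042, 0.2101). Lowering to just above it.

```bash
python3 -m crank '[{"jaw":0,"x":15,"y":-1.5,"z":0,"ax":0,"ay":0,"az":0},{"jaw":0,"x":16,"y":-2,"z":8,"ax":0,"ay":0,"az":0},{"jaw":0,"x":0,"y":0,"z":20,"ax":0,"ay":0,"az":0},{"jaw":0,"x":0,"y":0,"z":18,"ax":0,"ay":0,"az":0},{"jaw":0,"x":0,"y":0,"z":10,"ax":0,"ay":0,"az":0},{"jaw":0,"x":0,"y":0,"z":3,"ax":0,"ay":0,"az":0},{"jaw":0,"x":0,"y":0,"z":0,"ax":0,"ay":0,"az":0},{"jaw":0,"x":0,"y":0,"z":0,"ax":0,"ay":0,"az":0}]'
python3 -c "
from h import *
plan(.6055,.2092,.0388,-13)"
```

```text
t: 26.58
eef_pos: [0.6065, 0.2109, 0.0474]
tool_rot: [-0.0, 0.993, -0.114, 0.001]
contact_force: [0.3, -0.5, -2.8]
gripper_width: 0.523
turn [-0.  -0.1 -0.1] shift [-0.6  1.9  8.6] t 26.57 q7 -2.32 F [ 0.3 -0.5 -2.8] w 0.523
```

```bash
python3 -m crank '[{"jaw":0,"x":-0.6,"y":1.5,"z":4,"ax":0,"ay":0,"az":0},{"jaw":0,"x":0,"y":0,"z":2.5,"ax":0,"ay":0,"az":0},{"jaw":0,"x":0,"y":0,"z":1.5,"ax":0,"ay":0,"az":0},{"jaw":0,"x":0,"y":0,"z":1,"ax":0,"ay":0,"az":0},{"jaw":0,"x":0,"y":0,"z":0,"ax":0,"ay":0,"az":0},{"jaw":0,"x":0,"y":0,"z":0,"ax":0,"ay":0,"az":0}]'
```

```text
t: 27.32
eef_pos: [0.605, 0.2091, 0.0389]
tool_rot: [0.0, 0.993, -0.114, -0.0]
contact_force: [-5.2, -2.7, 7.8]
gripper_width: 0.528
```

Seated (+8 N). Release, rise, back off clear, and take the final check views.

```bash
python3 -m crank '[{"jaw":75,"x":0,"y":0,"z":0,"ax":0,"ay":0,"az":0},{"jaw":100,"x":0,"y":0,"z":0,"ax":0,"ay":0,"az":0},{"jaw":100,"x":0,"y":0,"z":0,"ax":0,"ay":0,"az":0},{"jaw":100,"x":0,"y":0,"z":-25,"ax":0,"ay":0,"az":0},{"jaw":100,"x":0,"y":0,"z":-50,"ax":0,"ay":0,"az":0},{"jaw":100,"x":0,"y":0,"z":-50,"ax":0,"ay":0,"az":0},{"jaw":100,"x":-40,"y":0,"z":-40,"ax":0,"ay":0,"az":0},{"jaw":100,"x":-60,"y":0,"z":0,"ax":0,"ay":0,"az":0},{"jaw":100,"x":-40,"y":0,"z":0,"ax":0,"ay":0,"az":0},{"jaw":100,"x":0,"y":0,"z":0,"ax":0,"ay":0,"az":0},{"jaw":100,"x":0,"y":0,"z":0,"ax":0,"ay":0,"az":0}]'
python3 - <<'E'
from h import *
shot('scene','s2.png'); im,d,c=shot('top','t2.png'); 
top('top',202,192,26,.062,.006)   # hexnut
top('top',352,178,26,.062,.006)   # block
top('top',278,178,26,.05,.005)    # flange
P=cloud(d,c); hsv=cv2.cvtColor(im,cv2.COLOR_RGB2HSV)
m=((hsv[...,0]<8)|(hsv[...,0]>172))&(hsv[...,1]>130)&(hsv[...,2]>60); m[:150]=0;m[210:]=0;m[:,:250]=0;m[:,305:]=0
vv,uu=np.nonzero(m); print('knob',m.sum(),ray(c,uu.mean(),vv.mean(),.084),np.sort(P[m][:,2])[-8:])
im=cv2.hconcat([cv2.imread('pics/t2.png')[100:280,60:460],cv2.imread('pics/s2.png')[120:300,160:400]]); cv2.imwrite('pics/f.png',im)
E
```

```text
t: 28.7
eef_pos: [0.4695, 0.2409, 0.2029]
tool_rot: [-0.0, 0.993, -0.114, 0.001]
contact_force: [1.0, -0.5, -0.4]
gripper_width: 0.998
239 cen [0.6044 0.2064] rect [604.1 206.5] [49.9 44.7] 43.2 z 0.0624
344 cen [ 0.6342 -0.2196] rect [ 634.4 -219.5] [70.3 38.3] 1.6 z 0.0622
253 cen [ 0.6417 -0.0049] rect [642.6  -5.4] [55.8 54.5] 88.7 z 0.0501
knob 36 [ 0.63997028 -0.00588078  0.084     ] [0.08589206 0.08613584 0.08697526 0.0871849  0.08719914 0.08721233
 0.08797632 0.08798872]
```

View pics/f.png

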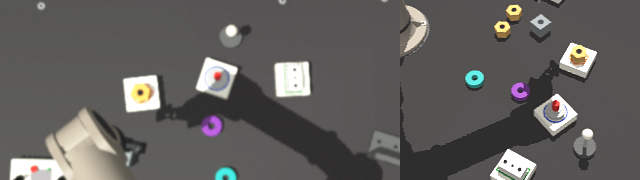

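Same-camera comparison: every part is within 2 mm of its riser, at the right height. All bystanders in view are where they were. Handing in.

```bash
python3 -c "
from h import *
print(ticket.hand_in())"
```

```text
the job is handed in; nothing more can be done
None
```

I loaded the measuring table and handed the job in at about 29 s of the 136 s allowed. No verdict was reported.

I placed the block, then the flange. The pin then went through the flange's bore into the riser hole, and the hexnut went on last. Each part was lowered until the wrist force showed contact before release.

| Check from the top camera | Offset from riser centre | Top face height |
|---|---|---|
| Block | about 1.5 mm; within about 0.2° of the riser's sides | 62 mm, as expected |
| Flange | about 1 mm | 50 mm, as expected |
| Hexnut | about 2 mm | 62 mm, as expected |
| Pin knob | about 3 mm (coarse, from 36 pixels) | topmost pixels 86–88 mm, expected 84 mm |

- **Pin height:** the camera reading is 2–4 mm high, which I put down to depth noise. The collar contact fits the pin being home: the gripper met about 6 N at 57.5 mm, against an expected 57.4 mm.
- **Camera disagreement:** the wrist and top cameras differed by up to about 2 mm on riser positions and about 5 mm on the knob before the grasp. I used means for the placings and the closer wrist view for the knob.
- **Bystanders:** the reference ball, and the parts of the pendant and angle plate still in view, looked unmoved in the last picture. I did not measure them. The arm was clear of everything at the end.

The first move command was refused for missing keys, so nothing moved.

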